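# Index the handle-blank table and nip up its clamp

## Robot

A 7-joint arm with a two-finger parallel gripper is mounted at the origin on the work surface. World frame = base frame: x ahead of the robot, y to its left, z up, the work surface at z = 0. Lengths are in mm, angles in rad, forces in N, time in s.
With the tool pointing down it reaches from about 350 to 900 mm from the base axis. Payload 7.2 kg.
Tool frame: the origin (TCP) lies between the finger pads; the fingertips stand ahead of it and the grasp point (between the pads) is the TCP (bot.tip_extent is the z of the fingertips in the tool frame, in mm); z points along the fingers, y is the line along which they close (so a half turn about z gives the same grasp; the last joint's range is limited). The gripper opens to 85 mm and grips with 20 to 120 N. Pads are 22 mm wide; open, the fingers measure 114 mm over their backs; the gripper's body (76 mm by 85 mm) begins 54 mm behind the grasp point. The pads swing forward as they close: fully open they stand 13 mm farther back than shut.
Start: joints at [1.16, 0.411, -0.013, 1.596, 0.006, 1.134, -0.082], TCP at [210.066, -588.643, 250.297] pointing down, gripper open.
Joint ranges: [-2.95, 2.95], [-0.29, 1.99], [-1.47, 1.44], [0.14, 2.54], [-1.03, 4.17], [0.13, 1.85], [-2.86, 2.86]. Speed limits (rad/s): [2.39, 2.39, 3.01, 3.01, 3.14, 3.14, 3.14].

## Interface

Orientations are given as a unit quaternion [x, y, z, w].
In Python, from bench import bot gives the robot as it stands. The module is installed in compiled form; this text tells all that it offers.
- The arm moves only by the tool drive_tool, never from a script. Its argument "deltas" is one flat list of numbers, 5 for each row, row after row: the shift along the tool's x, y, z in cm, then the turn about the tool's z in degrees, then the opening, from 0 (shut) to 1 (fully open). A call has 1 to 8 rows; each row is the pose to reach, as a shift and turn from the pose commanded when the call began, along the tool's axes at that moment; what a row does not reach only later rows make up. A row lasts 1/12 s, in which the tool goes at most 41.7 mm and 7.16 degrees, less where a joint would pass 70% of its speed; a pose out of reach is approached as far as the arm can. A call with a gripper value outside its range is refused whole. The fingers move at their own pace and stop on an object; "squeeze" is the grip in N (left out, the last holds). Time passes only in rows, so rows that repeat a pose let the fingers close. It gives the time, the measured TCP pose, the force, the opening and the grip force at its end, in the units of the state.
- bot.observe(): the state, without advancing time (a new reading comes with each control period).
- bot.get_image(name): name is "scene" or "top"; returns (picture, depth): 384x512x3 uint8, blue, green, red; 384x512 float32, mm along the optical axis (not along the pixel's ray), 0 where there is no reading.
- bot.camera_params(name): a dict with "mtx" (3x3 intrinsics, pixels), "k1" (the pictures are not rectified: a ray, as slopes to the right and down, at radius r is drawn at 1 + k1 r^2 times it, then the intrinsics apply), "R" (3x3) and "t" (3): a world point X has camera coordinates R X + t. Camera axes: x right, y down, z forward; pixel columns grow to the right and rows downward; lengths in mm; the calibration is good to about 2 mm. A picture is of the moment at which its call begins. camera_params takes no time and is no camera call.
- bot.sign_off(): hands the job in; it is judged then, once.
The state is a dict: "t": time; "q": joint angles; "joint_vel": joint speeds; "joint_torque": joint torques, N m; "tool_pos": TCP position; "eef_rot": TCP orientation; "wrist_force": force on the tool from outside, world axes, zero at the start; "wrist_torque": the same for the moment, N m; "width": opening from 0.0 (shut) to 1.0 (fully open); "grip_force": force on a finger pad.
Only numpy, scipy, OpenCV 4.12 (cv2) and the standard library are available. Lean on these libraries where they do the work, as an engineer would, in place of code of your own. Each camera call takes 0.05 s, during which the arm holds its last target. There are 200 camera calls.

## Task

The rotary index table holding the knife-handle blanks has been left between two stops. Push it round clockwise (seen from above) until it clicks into the very next detent, with its red index pin dropped, and no further; then turn the orange clamp knob clockwise just until the screw bites and leave it nipped up without forcing it. Do not disturb the things lying around the table.

Things in the scene. Friction and masses are not known exactly. Their poses are not given: they have to be found in the camera images.
- index_base: Fixed blue round base, 300 mm across, 30 mm high. Origin on the table's vertical rotation axis at bench height, z up. Its grey clamp block (56 x 50 mm, 70 mm high) stands 200 mm from the axis, 110 degrees anticlockwise from the base's x axis; a flat steel finger runs from it over the plate's rim, in to 131 mm from the axis, 62 to 70 mm above the bench.
- index_table (a joint): Angle (rad) of the aluminium plate: 0 at start, growing clockwise seen from above. Plate 280 mm across, top 58 mm above the bench. Hidden detents every 60 degrees; the next is 0.30 to 0.85 rad from the start, different every time. Between them a light drag (2 to 4 N at a post); near one the plate is drawn up to 0.08 rad ahead by itself, then resists some 10 to 18 N at a post before jumping out.
- index_pin (a joint): Spring-loaded vertical index pin in the plate, red round head 18 mm across, 80 mm from the axis. Value in m: 0 when dropped into a detent (top of head 64 mm above the bench, 6 mm above the plate), about 0.003 when it rides high between detents.
- post_a (a point): Centre of the top of a brass push post of the plate: upright, 12 mm diameter, rising 45 mm from the plate (top 103 mm above the bench), 105 mm from the rotation axis. Turns with the plate.
- post_b (a point): As post_a: the second post, 120 degrees anticlockwise from post_a. Midway between neighbouring posts lie wooden handle blanks (88 x 28 x 18 mm, long side radial, 29 to 117 mm from the axis, top 80 mm above the bench), fixed on the plate.
- post_c (a point): As post_a: the third post, 240 degrees anticlockwise from post_a.
- pin_head (a point): Centre of the top of the red index pin head.
- clamp_knob: Orange clamp knob on the grey block: upright bar 44 mm long (its x axis), 14 mm thick (y), from 76 to 110 mm above the bench, on a 32 mm steel flange. Origin on its rotation axis at bench height. It turns clockwise (from above) with about 0.08 N m of drag through a hidden slack of 0.25 to 0.9 rad, different every time, then bites.
- knob_grip (a point): Point on the knob's axis at a good grip height, 98 mm above the bench. Past the first bite the torque climbs by about 1.4 N m per rad: 0.07 to 0.2 rad past it is nipped up (0.15 to 0.35 N m in all), 0.23 rad is over-tightened. It springs back a little when let go.
- steel_slug: Bystander: dark steel cylinder, 36 mm diameter, 55 mm high, standing on the bench; origin at the centre of its underside.
- walnut_block: Bystander: loose wooden block 120 x 40 x 25 mm lying on the bench; origin at the centre of its underside, x along its length.
- wax_tin: Bystander: flat yellow tin, 64 mm diameter, 30 mm high; origin at the centre of its underside.

How it is judged:
By the outcome, as a careful person would: the job done as asked, in the order asked, and still so for the second after the job is handed in, with the robot touching nothing.
It also fails if it takes over 72 s, if anything falls off the work surface, if the arm or the gripper's body presses on something with over 40 N, if the wrist force passes 120 N, or if a joint passes its speed limit or range.

## Working session

There is one attempt and no reset: what is moved stays moved. The work goes in short steps, Python scripts to look and compute and a tool call to move; the robot and the scene stay as the last step left them, time stands still between calls to the robot, and variables do not carry over. Pictures are saved under pics/ and viewed, at most 10 in all, crops included, and the job is handed in when it is done.

Besides the shell and the picture viewer there is one more tool, called after "Emit:" in YAML: its name, and indented under it one key for each argument. drive_tool: Moves the arm, as the interface text tells. Its arguments: {"type":"object","properties":{"deltas":{"type":"array","items":{"type":"number"}},"squeeze":{"type":"number"}},"required":["deltas"]}

```bash
mkdir -p pics; cat > h.py <<'E'
import numpy as np, cv2
from bench import bot
from scipy.spatial.transform import Rotation as Ro
def ray(n,u,v):
    p=bot.camera_params(n);K=np.array(p["mtx"])
    d=cv2.undistortPoints(np.array([[[u,v]]],float),K,np.array([p["k1"],0,0,0,0.]))[0,0] if 0 else None
    x=(u-K[0,2])/K[0,0];y=(v-K[1,2])/K[1,1];rd=np.hypot(x,y);r=rd
    for _ in range(30): r=rd/(1+p["k1"]*r*r)
    s=r/rd if rd else 1
    R=np.array(p["R"]);t=np.array(p["t"]).ravel()
    return -R.T@t, R.T@np.array([x*s,y*s,1.])
def atz(n,u,v,z):
    o,d=ray(n,u,v); return o+d*(z-o[2])/d[2]
def proj(n,X):
    p=bot.camera_params(n);K=np.array(p["mtx"]);c=np.array(p["R"])@np.array(X,float)+np.array(p["t"]).ravel()
    x,y=c[:2]/c[2];f=1+p["k1"]*(x*x+y*y);return K[0,0]*x*f+K[0,2],K[1,1]*y*f+K[1,2]
def snap(n,f,crop=None,sc=1):
    im,d=bot.get_image(n)
    if crop: u0,v0,u1,v1=crop; im=im[v0:v1,u0:u1]
    cv2.imwrite("pics/"+f,cv2.resize(im,None,fx=sc,fy=sc,interpolation=cv2.INTER_CUBIC)); return d
def st():
    s=bot.observe(); print({k:np.round(s[k],3).tolist() for k in("t","tool_pos","eef_rot","wrist_force","wrist_torque","width","q")}, "\ntool axes(cols)\n",np.round(Ro.from_quat(s["eef_rot"]).as_matrix(),3)); return s
E
python3 -c "
from h import *
snap('top','t1.png',None,1.5);snap('scene','s1.png',None,1.5);st();print(bot.tip_extent)
for n in('top','scene'):print(bot.camera_params(n))"
```

```text
{'t': 0.1, 'tool_pos': [209.871, -588.247, 249.521], 'eef_rot': [0.985, 0.171, -0.0, -0.001], 'wrist_force': [-0.341, 0.858, -0.771], 'wrist_torque': [0.01, -0.039, 0.024], 'width': 0.998, 'q': [1.16, 0.412, -0.013, 1.597, 0.006, 1.134, -0.082]} 
tool axes(cols)
 [[ 0.942  0.336 -0.001]
 [ 0.336 -0.942  0.001]
 [-0.    -0.001 -1.   ]]
19.0
{'mtx': array([[370.5413743 ,   0.        , 260.31343223],
       [  0.        , 370.5413743 , 189.07700227],
       [  0.        ,   0.        ,   1.        ]]), 'k1': -0.03308021638354803, 'R': array([[ 0.01896366, -0.99905409, -0.03913201],
       [-0.99635843, -0.01562938, -0.0838189 ],
       [ 0.083128  ,  0.04057902, -0.99571235]]), 't': array([ 16.54572109, 629.22403582, 734.73388999])}
{'mtx': array([[419.44051258,   0.        , 267.22338002],
       [  0.        , 419.44051258, 187.4081956 ],
       [  0.        ,   0.        ,   1.        ]]), 'k1': -0.15353676297387142, 'R': array([[-0.29257565,  0.95619475,  0.00954419],
       [ 0.7431821 ,  0.23365622, -0.62696502],
       [-0.60173072, -0.17634162, -0.77898895]]), 't': array([ 169.00215413, -383.30338554, 1224.24207461])}
```

View pics/t1.png

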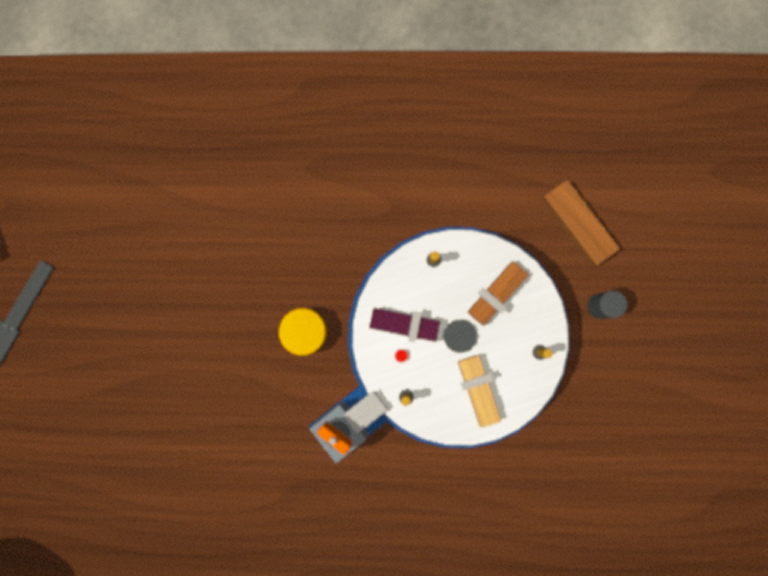

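View pics/s1.png

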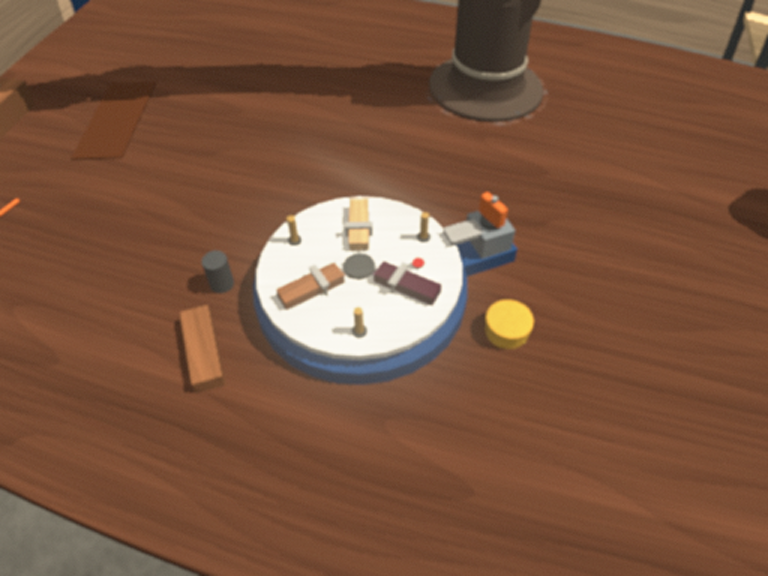

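The top view shows the plate hub near (460,336) in the 1.5x picture. The posts are at about (434,258), (541,352) and (406,398), the red pin at (402,355), and the knob at (334,438). I'll enlarge this for precise readings.

```bash
python3 -c "
from h import *
snap('top','t2.png',(200,145,390,315),4.2)
im,d=bot.get_image('top')
P=[]
r=(im[...,2]>150)&(im[...,1]<60)&(im[...,0]<60)
n,l,s,c=cv2.connectedComponentsWithStats(r.astype(np.uint8))
print(s.tolist(),c.tolist())
hub=atz('top',306.5,224,58);print('hub',hub)
# white plate region ellipse
w=(im.min(2)>150).astype(np.uint8)
cs=max(cv2.findContours(w,0,1)[0],key=cv2.contourArea); h=cv2.convexHull(cs)[:,0]
W=np.array([atz('top',u,v,58)[:2] for u,v in h])
A=np.c_[2*W,np.ones(len(W))];x=np.linalg.lstsq(A,(W**2).sum(1),rcond=None)[0];print('fit',x[:2],np.sqrt(x[2]+x[0]**2+x[1]**2))
"
```

```text
[[0, 0, 512, 384, 196575], [264, 234, 7, 6, 33]] [[255.49802874221035, 191.49242273941243], [267.24242424242425, 236.63636363636363]]
hub [559.42359864 -65.10008832  58.        ]
fit [555.77345396 -58.40198059] 143.64336899243628
```

View pics/t2.png

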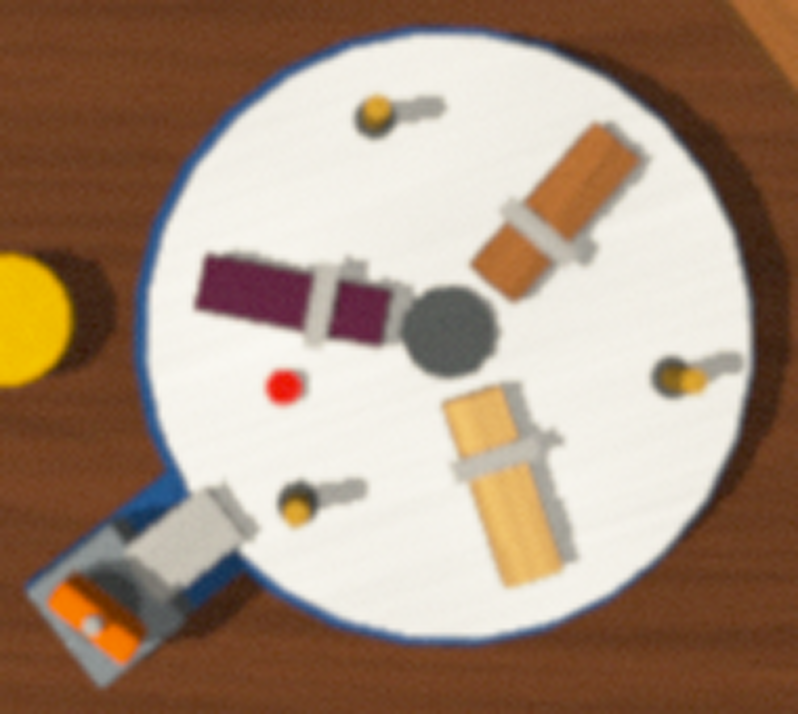

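The crop shows post tops at (377,108), (692,380) and (296,511), the pin head at (285,386), the hub at (450,331), and the orange bar running from (58,587) to (136,646).

```bash
cat >> h.py <<'E'
def cz(x,y,z,n='top'): return atz(n,200+(x+.5)/4.2-.5,145+(y+.5)/4.2-.5,z)
E
python3 -c "
from h import *
P=np.array([cz(*p,103)[:2] for p in((377,108),(692,380),(296,511))]);print(P)
c=P.mean(0);print('c',c,np.linalg.norm(P-c,axis=1),np.degrees(np.arctan2(*(P-c).T[::-1])))
pin=cz(285,386,64)[:2];print('pin',pin,np.linalg.norm(pin-c),'hub',cz(450,331,62),cz(450,331,58))
a,b=cz(58,587,110)[:2],cz(136,646,110)[:2];print('knob',a,b,(a+b)/2,np.linalg.norm(a-b),np.degrees(np.arctan2(*(b-a)[::-1])),'dot',cz(90,626,112))
print('corners',[cz(*q,110)[:2].round(1).tolist() for q in((47,600),(70,573),(147,628),(124,664))])
k=(a+b)/2-c;print(np.linalg.norm(k))
"
```

```text
[[ 658.13464066  -28.83866538]
 [ 541.63453917 -166.26244384]
 [ 481.97390808    3.882327  ]]
c [560.5810293  -63.73959407] [103.60879264 104.25883278 103.6909047 ] [  19.68525507 -100.47028236  139.29617518]
pin [533.93376063  10.33166567] 78.71866645062889 hub [560.56901439 -65.25611133  62.        ] [560.54150059 -65.59806531  58.        ]
knob [448.0340651  105.43003155] [424.06597176  71.19460557] [436.05001843  88.31231856] 41.79155285227494 -124.99572118203761 dot [432.32744856  90.9010502  112.        ]
corners [[442.4, 110.0], [454.1, 100.4], [431.8, 66.7], [416.3, 76.2]]
196.53945355876664
```

Emit:
drive_tool:
  deltas: [3.4,-2.1,0,0,0.4,6.8,-4.2,0,0,0.4,10.2,-6.3,0,0,0.4,13.6,-8.4,0,0,0.4,17,-10.5,0,0,0.4,20.4,-12.5,0,0,0.4,23.8,-14.6,0,0,0.4,27.2,-16.7,0,0,0.4]
  squeeze: 30

```text
t: 0.87
tool_pos: [410.9, -338.3, 250.4]
eef_rot: [0.985, 0.17, 0.0, 0.0]
wrist_force: [1.1, -0.6, 0.0]
width: 0.403
grip_force: 0.0
```

Emit:
drive_tool:
  deltas: [3.4,-2.1,0,0,0.4,6.8,-4.2,0,0,0.4,10.2,-6.3,0,0,0.4,13.6,-8.4,0,0,0.4,17,-10.5,0,0,0.4,20.4,-12.5,0,0,0.4,23.8,-14.6,0,0,0.4,27.2,-16.7,0,0,0.4]

```text
t: 1.53
tool_pos: [611.0, -89.7, 250.2]
eef_rot: [0.985, 0.17, -0.0, 0.0]
wrist_force: [0.7, -0.6, 0.0]
width: 0.401
grip_force: 0.0
```

Emit:
drive_tool:
  deltas: [3.4,-2.1,0,0,0.4,6.7,-4.2,0,0,0.4,6.7,-4.2,0,0,0.4]

```text
t: 1.78
tool_pos: [662.0, -19.3, 249.5]
eef_rot: [0.985, 0.175, 0.001, -0.003]
wrist_force: [-1.8, 1.2, -0.8]
width: 0.399
grip_force: 0.0
```

```bash
python3 -c "
from h import *
st();snap('scene','s2.png',(130,80,380,270),3.1)"
```

```text
{'t': 1.783, 'tool_pos': [661.991, -19.278, 249.455], 'eef_rot': [0.985, 0.175, 0.001, -0.003], 'wrist_force': [-1.844, 1.187, -0.805], 'wrist_torque': [0.038, 0.081, -0.042], 'width': 0.399, 'q': [0.159, 0.495, -0.296, 1.483, 0.144, 1.184, -1.376]} 
tool axes(cols)
 [[ 0.939  0.345  0.001]
 [ 0.345 -0.939  0.006]
 [ 0.003 -0.005 -1.   ]]
```

View pics/s2.png

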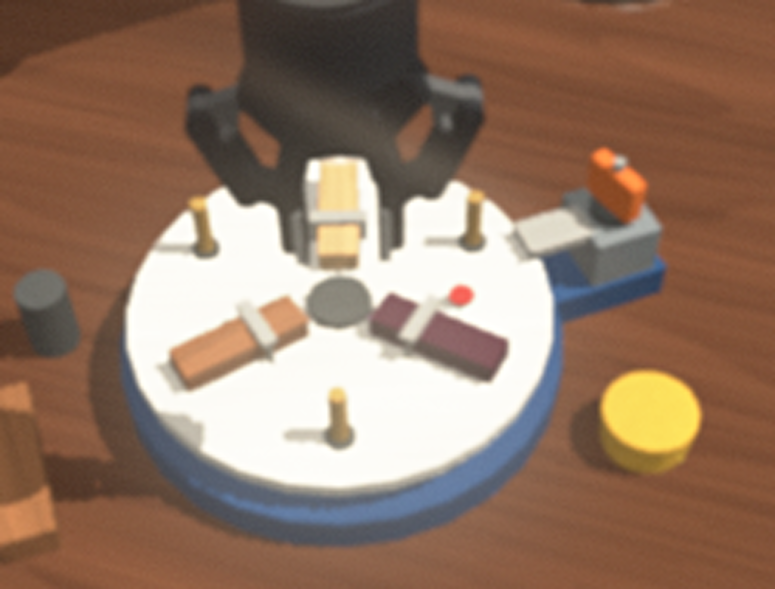

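The gripper hangs over the far post at (338,400 in the crop) with its fingers either side of it. The pin at (460,295), the knob and the bystanders are undisturbed. I'll settle and descend part of the way.

Emit:
drive_tool:
  deltas: [0,0,0,0,0.4,0,0,1.5,0,0.4,0,0,3.5,0,0.4,0,0,6,0,0.4,0,0,8.5,0,0.4,0,0,10.2,0,0.4,0,0,10.5,0,0.4,0,0,10.5,0,0.4]

```text
t: 2.5
tool_pos: [658.0, -31.0, 144.3]
eef_rot: [0.986, 0.17, -0.001, 0.0]
wrist_force: [-0.3, -0.0, 1.0]
width: 0.399
grip_force: 0.0
```

```bash
python3 -c "
from h import *
s=st();snap('scene','s3.png',(130,80,380,270),3.1)
p=s['tool_pos'];print([(np.array(proj('scene',X))-[130,80])*3.1 for X in((659.4,-29,103),p)])"
```

```text
{'t': 2.5, 'tool_pos': [657.962, -31.035, 144.335], 'eef_rot': [0.986, 0.17, -0.001, 0.0], 'wrist_force': [-0.305, -0.003, 0.979], 'wrist_torque': [-0.007, -0.031, 0.023], 'width': 0.399, 'q': [0.161, 0.585, -0.275, 1.598, 0.181, 0.987, -1.401]} 
tool axes(cols)
 [[ 0.943  0.334 -0.003]
 [ 0.334 -0.943 -0.001]
 [-0.003 -0.    -1.   ]]
[array([337.91241549, 394.07936743]), array([332.09964428, 347.26243419])]
```

View pics/s3.png

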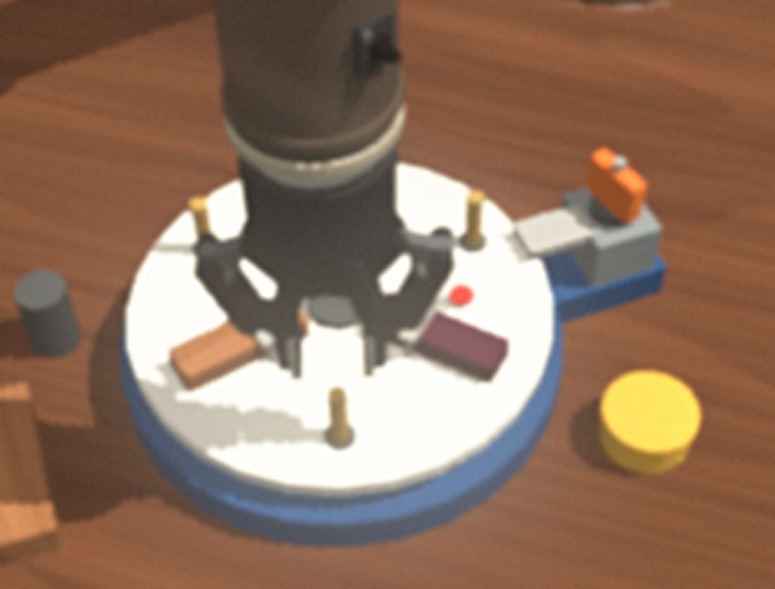

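Emit:
drive_tool:
  deltas: [0,0,1,0,0.4,0,0,2.2,0,0.4,0,0,3.4,0,0.4,0,0,4.2,0,0.4,0,0,4.2,0,0.4,0,0,4.2,0,0.4]

```text
t: 3.05
tool_pos: [658.6, -29.0, 102.4]
eef_rot: [0.985, 0.171, -0.001, -0.0]
wrist_force: [-0.5, 0.3, -0.0]
width: 0.4
grip_force: 0.0
```

Emit:
drive_tool:
  deltas: [0,0.18,0,1,0.4,0,0.37,0,2,0.4,-0.01,0.55,0,3,0.4,-0.03,0.73,0,4,0.4,-0.04,0.92,0,5,0.4,-0.06,1.1,0,6,0.4,-0.08,1.28,0,7,0.4,-0.1,1.46,0,8,0.4]

```text
t: 3.72
tool_pos: [662.4, -41.5, 103.4]
eef_rot: [0.995, 0.101, -0.001, -0.001]
wrist_force: [-4.4, 5.8, 3.6]
width: 0.396
grip_force: 2.9
```

```bash
cat >> h.py <<'E'
C=np.array([560.6,-64.5])
def pin(n):
    im,_=bot.get_image(n);b,g,r=[im[...,i].astype(int) for i in range(3)]
    m=((r>120)&(g<0.35*r)&(b<0.35*r)).astype(np.uint8)
    k,l,s,c=cv2.connectedComponentsWithStats(m);out=[]
    for i in range(1,k):
        p=atz(n,*c[i],66)[:2]
        if s[i,4]>8 and abs(np.linalg.norm(p-C)-80)<12: out.append((int(s[i,4]),c[i].round(2).tolist(),p.round(1).tolist(),round(float(np.degrees(np.arctan2(*(p-C)[::-1]))),2)))
    return out
def chk():
    for n in('scene','top'):print(n,pin(n))
    s=bot.observe();p=np.array(s['tool_pos']);v=p[:2]-C
    print('t',s['t'],'tcp',p.round(1),'r %.1f ang %.2f'%(np.linalg.norm(v),np.degrees(np.arctan2(v[1],v[0]))),'F',np.round(s['wrist_force'],1),'T',np.round(s['wrist_torque'],3))
E
python3 -c "
from h import *
chk()"
```

```text
scene []
top [(35, [267.0, 236.17], [534.7, 11.2], 108.9)]
t 3.8167 tcp [662.7 -42.  103.4] r 104.5 ang 12.42 F [-3.6  4.   3. ] T [ 0.76   0.557 -0.023]
```

Emit:
drive_tool:
  deltas: [0,0.18,0,1,0.4,0,0.37,0,2,0.4,-0.01,0.55,0,3,0.4,-0.03,0.73,0,4,0.4,-0.04,0.92,0,5,0.4,-0.06,1.1,0,6,0.4,-0.08,1.28,0,7,0.4,-0.1,1.46,0,8,0.4]

```text
t: 4.48
tool_pos: [664.7, -55.7, 103.4]
eef_rot: [0.999, 0.032, -0.0, -0.001]
wrist_force: [-3.1, 5.2, 2.9]
width: 0.403
grip_force: 2.9
```

```bash
python3 -c "
from h import *
chk()"
```

```text
scene []
top [(34, [265.71, 230.5], [545.5, 13.9], 100.9)]
t 4.5833 tcp [664.9 -56.7 103.4] r 104.6 ang 4.28 F [-2.3  4.4  1.6] T [0.865 0.463 0.018]
```

Emit:
drive_tool:
  deltas: [0,0.18,0,1,0.4,0,0.37,0,2,0.4,-0.01,0.55,0,3,0.4,-0.03,0.73,0,4,0.4]

```text
t: 4.92
tool_pos: [665.1, -63.3, 103.4]
eef_rot: [1.0, -0.003, -0.0, -0.001]
wrist_force: [-2.4, 6.3, 2.1]
width: 0.397
grip_force: 2.9
```

```bash
python3 -c "
from h import *
chk()"
```

```text
scene []
top [(32, [265.5, 227.5], [551.3, 14.4], 96.75)]
t 5.0167 tcp [665.2 -64.3 103.4] r 104.6 ang 0.09 F [-0.9  4.   2.6] T [0.883 0.346 0.019]
```

Emit:
drive_tool:
  deltas: [0,0.18,0,1,0.4,0,0.37,0,2,0.4,-0.01,0.55,0,3,0.4,-0.03,0.73,0,4,0.4]

```text
t: 5.35
tool_pos: [664.9, -70.8, 103.4]
eef_rot: [0.999, -0.038, -0.0, -0.001]
wrist_force: [-2.0, 6.5, 2.0]
width: 0.402
grip_force: 2.9
```

```bash
python3 -c "
from h import *
chk()"
```

```text
scene []
top [(33, [265.09, 224.55], [556.9, 15.3], 92.63)]
t 5.45 tcp [665.  -71.8 103.4] r 104.7 ang -4.02 F [-1.2  3.8  3. ] T [0.905 0.306 0.012]
```

Emit:
drive_tool:
  deltas: [0,0.18,0,1,0.4,0,0.37,0,2,0.4,-0.01,0.55,0,3,0.4,-0.03,0.73,0,4,0.4]

```text
t: 5.78
tool_pos: [664.3, -80.2, 103.4]
eef_rot: [0.997, -0.074, 0.0, 0.0]
wrist_force: [0.3, 1.3, 0.1]
width: 0.4
grip_force: 0.4
```

```bash
python3 -c "
from h import *
chk()"
```

```text
scene []
top [(34, [265.29, 220.5], [564.7, 15.1], 87.03)]
t 5.8833 tcp [664.1 -81.5 103.2] r 104.9 ang -9.35 F [-0.1 -1.2 -0.1] T [-0.054  0.037  0.046]
```

Emit:
drive_tool:
  deltas: [0,0,0,0,0.4,0,0,0,0,0.4,0,0,0,0,0.4]

```text
t: 6.13
tool_pos: [664.0, -80.1, 103.2]
eef_rot: [0.997, -0.073, -0.0, 0.0]
wrist_force: [-0.1, -0.4, 0.2]
width: 0.4
grip_force: 0.0
```

```bash
python3 -c "
from h import *
chk();snap('scene','s4.png',(130,80,380,270),3.1)"
```

```text
scene []
top [(33, [265.24, 220.42], [564.9, 15.2], 86.93)]
t 6.2333 tcp [664.  -79.8 103.2] r 104.5 ang -8.41 F [ 0.2 -0.5 -0.2] T [-0.001 -0.044 -0.064]
```

View pics/s4.png

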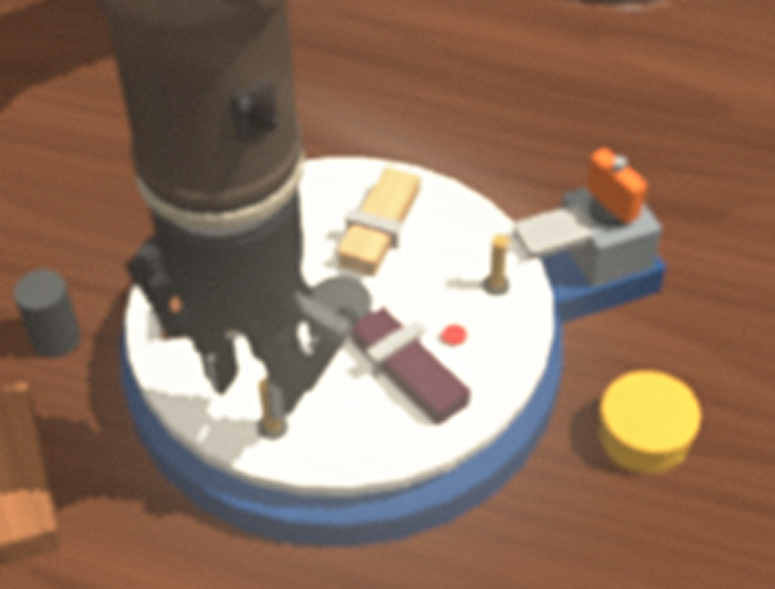

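The arm is at the far-left side of the plate and the pin is visible at (454,335). The push force has vanished. I'll check the pin height with depth, averaged over a few frames.

```bash
python3 -c "
from h import *
H={'top':[],'scene':[]}
for k in range(5):
  for n in H:
    im,d=bot.get_image(n);p=bot.camera_params(n);R=np.array(p['R']);t=np.array(p['t']).ravel()
    u,v=(265.24,220.42) if n=='top' else (130+454/3.1,80+334/3.1)
    def z(u,v):
        o,r=ray(n,u,v);return (o+r*d[int(round(v)),int(round(u))])[2]
    hd=[z(u+a,v+b) for a in(-1,0,1) for b in(-1,0,1)]
    pl=[z(u+a,v+b) for a,b in(((-9,-3),(-9,3),(3,10),(0,9)) if n=='top' else((14,0),(14,5),(10,8)))]
    H[n].append((np.median(hd),np.median(pl)))
for n in H: print(n,np.round(H[n],1).tolist())
"
```

```text
top [[63.5, 57.0], [64.1, 57.2], [64.4, 58.4], [64.3, 58.0], [63.4, 57.2]]
scene [[63.8, 59.0], [64.8, 57.9], [64.7, 58.4], [64.0, 57.9], [65.3, 58.1]]
```

Both cameras put the pin head about 6 mm above the plate, so it has dropped. The plate has turned about 0.39 rad. Next I back off, lift clear and look closely at the knob.

Emit:
drive_tool:
  deltas: [0,-0.4,0,0,0.4,0,-0.5,-1.5,0,0.4,0,-0.5,-4.5,0,0.4,0,-0.5,-8,0,0.4,0,-0.5,-11,0,0.4,0,-0.5,-12,0,0.4,0,-0.5,-12,0,0.4]

```text
t: 7.37
tool_pos: [666.5, -74.3, 227.2]
eef_rot: [0.997, -0.073, 0.003, -0.0]
wrist_force: [0.5, -0.5, 0.1]
width: 0.402
grip_force: 0.0
```

```bash
python3 -c "
from h import *
chk()
a,_=bot.get_image('top');b,_=bot.get_image('scene')
f=lambda im,u,v:cv2.resize(im[v:v+48,u:u+48],None,fx=8,fy=8,interpolation=cv2.INTER_CUBIC)
cv2.imwrite('pics/k1.png',np.hstack([f(a,200,268),f(b,304,120)]))
for n,o in(('top',(200,268)),('scene',(304,120))):print(((np.array(proj(n,(433,90,110)))-o+.5)*8-.5).round())"
```

```text
scene []
top [(33, [265.24, 220.42], [564.9, 15.2], 86.93)]
t 7.4667 tcp [664.5 -74.4 222.8] r 104.4 ang -5.46 F [-0.2  0.6 -0.9] T [-0.015 -0.017  0.006]
[177. 204.]
[210. 119.]
```

View pics/k1.png

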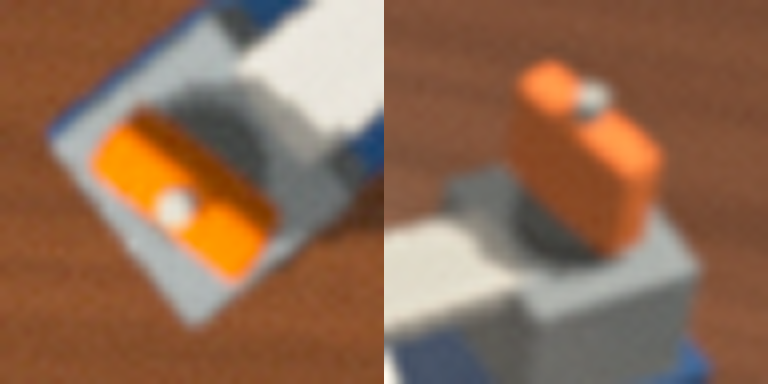

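The enlarged view shows the knob's top face in the top camera (left) with corners (92,160), (130,118), (272,238) and (236,280). In the scene camera (right) the top-face centre is near (591,121).

```bash
python3 -c "
from h import *
g=lambda n,x,y,o:atz(n,o[0]+(x+.5)/8-.5,o[1]+(y+.5)/8-.5,110)[:2]
q=[g('top',x,y,(200,268)) for x,y in((92,160),(130,118),(272,238),(236,280))]
print(np.mean(q,0),[np.degrees(np.arctan2(*(q[b]-q[a])[::-1])) for a,b in((0,3),(1,2))],np.linalg.norm(q[3]-q[0]),np.linalg.norm(q[1]-q[0]))
w=[g('scene',x-384,y,(304,120)) for x,y in((520,90),(550,62),(660,155),(635,178))]
print(np.mean(w,0),[np.degrees(np.arctan2(*(w[b]-w[a])[::-1])) for a,b in((0,3),(1,2))])
s=st();R=Ro.from_quat(s['eef_rot']).as_matrix();K=np.array([434,89.5,0]);print(R.T@(K-s['tool_pos']),np.degrees(np.arctan2(R[1,1],R[0,1])))
"
```

```text
[434.20396994  88.87775459] [np.float64(-127.6390615136148), np.float64(-128.11590105209024)] 41.99764087265751 12.71985098774773
[433.7499651   89.26633377] [np.float64(57.03426746732039), np.float64(53.479255197705314)]
{'t': 7.567, 'tool_pos': [663.816, -74.477, 221.285], 'eef_rot': [0.997, -0.073, -0.001, 0.0], 'wrist_force': [0.306, 0.471, -1.199], 'wrist_torque': [0.055, -0.036, -0.005], 'width': 0.4, 'q': [0.141, 0.515, -0.15, 1.505, 0.082, 1.13, -1.742]} 
tool axes(cols)
 [[ 0.989 -0.145 -0.003]
 [-0.145 -0.989  0.   ]
 [-0.003  0.    -1.   ]]
[-250.52618951 -128.94228804  221.99426991] -98.3476826264591
```

Emit:
drive_tool:
  deltas: [-2.5,-1.3,0,-7,0.5,-5.7,-2.9,0,-14,0.5,-9,-4.6,0.5,-21,0.5,-12.4,-6.4,1,-28,0.5,-15.8,-8.1,1.5,-35,0.5,-19.2,-9.9,2.5,-42,0.5,-22.6,-11.6,3.5,-49,0.5,-25,-12.9,4,-56,0.5]

```text
t: 8.23
tool_pos: [431.9, 90.4, 181.0]
eef_rot: [0.913, 0.407, -0.002, -0.001]
wrist_force: [-0.3, 0.7, 0.7]
width: 0.5
grip_force: 0.0
```

Emit:
drive_tool:
  deltas: [0,0,0,-6,0.5,0,0,0,-6,0.5,0,0,0,-6,0.5,0,0,0,-6,0.5,0,0,0,-6,0.5]

```text
t: 8.65
tool_pos: [436.7, 88.7, 183.0]
eef_rot: [0.893, 0.449, -0.0, -0.0]
wrist_force: [-0.5, -0.0, 0.8]
width: 0.499
grip_force: 0.0
```

```bash
cat >> h.py <<'E'
def kn():
    s=bot.observe();R=Ro.from_quat(s['eef_rot']).as_matrix();K=np.array([434,89.1,98]);print('to knob (tool mm)',(R.T@(K-s['tool_pos'])).round(1),'yaw %.2f'%np.degrees(np.arctan2(R[1,1],R[0,1])),'t',s['t'],'F',np.round(s['wrist_force'],2),'T',np.round(s['wrist_torque'],3),'w',s['width'],s['grip_force'],'q7',s['q'][6])
E
python3 -c "
from h import *
kn()"
```

```text
to knob (tool mm) [-1.3 -2.4 85. ] yaw -36.58 t 8.65 F [-0.52 -0.02  0.77] T [ 0.002 -0.026 -0.063] w 0.49947826941786055 0.0 q7 -1.077111305507549
```

Emit:
drive_tool:
  deltas: [-0.1,-0.2,1.5,0,0.5,-0.1,-0.2,3.5,0,0.5,-0.1,-0.2,5.5,0,0.5,-0.1,-0.2,7.2,0,0.5,-0.1,-0.2,8.2,0,0.5,-0.1,-0.2,8.4,0,0.5,-0.1,-0.2,8.4,0,0.5,-0.1,-0.2,8.4,0,0.5]

```text
t: 9.32
tool_pos: [434.5, 89.8, 99.8]
eef_rot: [0.893, 0.451, 0.0, 0.0]
wrist_force: [-0.0, -0.7, -0.6]
width: 0.501
grip_force: 0.0
```

```bash
python3 -c "
from h import *
kn();snap('scene','s5.png',(250,60,400,180),5)"
```

```text
to knob (tool mm) [-0.9  0.   1.8] yaw -36.39 t 9.3167 F [-0.   -0.68 -0.63] T [-0.049 -0.035 -0.05 ] w 0.5014652639729283 0.0 q7 -1.1749699005581071
```

View pics/s5.png

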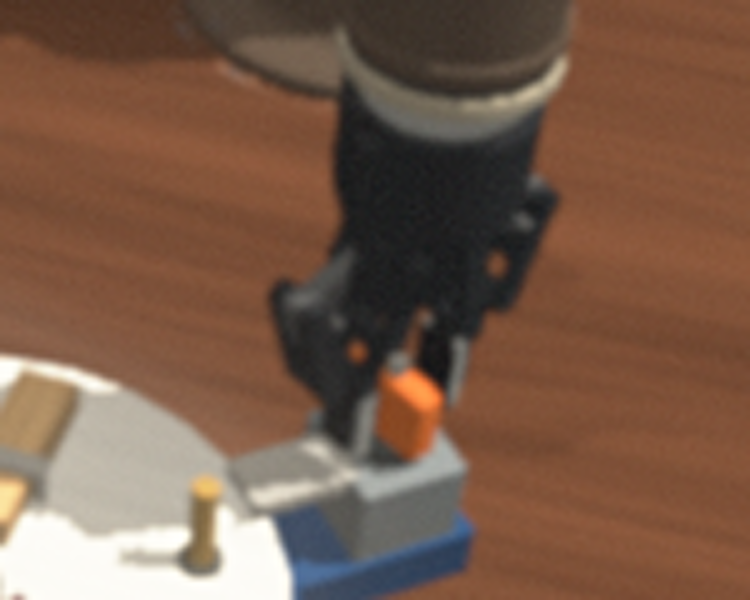

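The fingers straddle the orange bar, which is at (408,412) in the crop. I'm closing on it.

Emit:
drive_tool:
  deltas: [0,0,0.1,0,0.3,0,0,0.1,0,0.2,0,0,0.1,0,0.1,0,0,0.1,0,0.1,0,0,0.1,0,0.1,0,0,0.1,0,0.1,0,0,0.1,0,0.1]
  squeeze: 40

```text
t: 9.95
tool_pos: [433.6, 90.3, 99.0]
eef_rot: [0.892, 0.451, 0.0, -0.0]
wrist_force: [-3.0, 1.8, 7.3]
width: 0.158
grip_force: 39.4
```

```bash
python3 -c "
from h import *
kn()"
```

```text
to knob (tool mm) [-0.7  1.   1. ] yaw -36.33 t 9.95 F [-3.    1.75  7.3 ] T [ 0.308  0.711 -0.028] w 0.15764310516916583 39.393471479415894 q7 -1.17639420696233
```

Emit:
drive_tool:
  deltas: [0,0,0,1,0.1,0,0,0,2,0.1,0,0,0,3,0.1,0,0,0,4,0.1,0,0,0,5,0.1,0,0,0,6,0.1]

```text
t: 10.45
tool_pos: [433.7, 90.2, 99.0]
eef_rot: [0.915, 0.404, 0.0, -0.0]
wrist_force: [-3.5, 2.1, 6.1]
width: 0.157
grip_force: 39.4
```

```bash
python3 -c "
from h import *
kn()"
```

```text
to knob (tool mm) [-0.6  1.   1. ] yaw -42.37 t 10.45 F [-3.5   2.08  6.09] T [0.335 0.658 0.063] w 0.15729104945763211 39.38309669494629 q7 -1.268668423591059
```

Emit:
drive_tool:
  deltas: [0,0,0,1,0.1,0,0,0,2,0.1,0,0,0,3,0.1,0,0,0,4,0.1,0,0,0,5,0.1,0,0,0,6,0.1,0,0,0,7,0.1,0,0,0,8,0.1]

```text
t: 11.12
tool_pos: [433.7, 90.2, 99.0]
eef_rot: [0.941, 0.339, 0.0, -0.0]
wrist_force: [-4.0, 1.2, 6.6]
width: 0.159
grip_force: 39.4
```

```bash
cat >> h.py <<'E'
def tq(k=5):
    T=[];Y=[]
    for i in range(k):
        s=bot.observe();T.append(s['wrist_torque'][2]);R=Ro.from_quat(s['eef_rot']).as_matrix();Y.append(np.degrees(np.arctan2(R[1,1],R[0,1])))
        bot.get_image('top')
    print('Tz %.3f +- %.3f  yaw %.2f'%(np.mean(T),np.std(T)/k**.5,np.mean(Y)),np.round(T,3),'F',np.round(s['wrist_force'],1),'t',s['t'])
E
python3 -c "
from h import *
tq()"
```

```text
Tz -0.038 +- 0.035  yaw -50.38 [ 0.106 -0.027 -0.113 -0.049 -0.107] F [-3.8  1.   6.4] t 11.3167
```

Emit:
drive_tool:
  deltas: [0,0,0,1,0.1,0,0,0,2,0.1,0,0,0,3,0.1,0,0,0,4,0.1]

```text
t: 11.7
tool_pos: [433.8, 90.1, 99.0]
eef_rot: [0.952, 0.306, 0.0, -0.0]
wrist_force: [-3.5, 1.2, 5.7]
width: 0.155
grip_force: 39.4
```

```bash
python3 -c "
from h import *
tq()"
```

```text
Tz -0.048 +- 0.030  yaw -54.38 [ 0.061 -0.008 -0.065 -0.118 -0.11 ] F [-3.2  0.6  6.1] t 11.9
```

Emit:
drive_tool:
  deltas: [0,0,0,1,0.1,0,0,0,2,0.1,0,0,0,3,0.1,0,0,0,4,0.1]

```text
t: 12.28
tool_pos: [433.8, 90.1, 99.0]
eef_rot: [0.962, 0.272, 0.0, -0.0]
wrist_force: [-2.5, 0.7, 6.3]
width: 0.157
grip_force: 39.3
```

```bash
python3 -c "
from h import *
tq(3)"
```

```text
Tz -0.025 +- 0.042  yaw -58.40 [ 0.071 -0.041 -0.104] F [-2.8  2.2  6.7] t 12.3833
```

Emit:
drive_tool:
  deltas: [0,0,0,1,0.1,0,0,0,2,0.1,0,0,0,3,0.1]

```text
t: 12.68
tool_pos: [433.8, 90.1, 99.0]
eef_rot: [0.969, 0.247, 0.0, -0.0]
wrist_force: [-2.7, 1.9, 6.0]
width: 0.155
grip_force: 39.3
```

```bash
python3 -c "
from h import *
tq(3)"
```

```text
Tz -0.001 +- 0.038  yaw -61.40 [ 0.066  0.021 -0.092] F [-2.4  1.1  6.8] t 12.7833
```

Emit:
drive_tool:
  deltas: [0,0,0,1,0.1,0,0,0,2,0.1,0,0,0,3,0.1,0,0,0,4,0.1]

```text
t: 13.17
tool_pos: [433.8, 90.1, 99.0]
eef_rot: [0.977, 0.213, 0.0, -0.0]
wrist_force: [-2.8, 1.6, 6.7]
width: 0.155
grip_force: 39.3
```

```bash
python3 -c "
from h import *
tq(3)"
```

```text
Tz -0.005 +- 0.038  yaw -65.40 [ 0.054  0.026 -0.096] F [-2.9  0.7  5.9] t 13.2667
```

Emit:
drive_tool:
  deltas: [0,0,0,1,0.1,0,0,0,2,0.1,0,0,0,3,0.1]

```text
t: 13.57
tool_pos: [433.8, 90.0, 99.0]
eef_rot: [0.982, 0.188, 0.0, -0.0]
wrist_force: [-3.5, 1.0, 5.7]
width: 0.157
grip_force: 39.3
```

```bash
python3 -c "
from h import *
tq(3)"
```

```text
Tz -0.005 +- 0.025  yaw -68.41 [ 0.056 -0.03  -0.042] F [-2.8  0.2  5.4] t 13.6667
```

Emit:
drive_tool:
  deltas: [0,0,0,1,0.1,0,0,0,2,0.1,0,0,0,3,0.1,0,0,0,4,0.1]

```text
t: 14.05
tool_pos: [433.8, 90.0, 99.0]
eef_rot: [0.988, 0.153, 0.0, -0.0]
wrist_force: [-2.8, 1.0, 5.8]
width: 0.159
grip_force: 39.3
```

```bash
python3 -c "
from h import *
tq(3)"
```

```text
Tz -0.009 +- 0.048  yaw -72.41 [ 0.059  0.038 -0.125] F [-2.8  0.2  5.9] t 14.15
```

Emit:
drive_tool:
  deltas: [0,0,0,1,0.1,0,0,0,2,0.1,0,0,0,3,0.1]

```text
t: 14.45
tool_pos: [433.8, 90.0, 99.0]
eef_rot: [0.992, 0.127, 0.0, 0.0]
wrist_force: [-3.5, 1.0, 5.4]
width: 0.156
grip_force: 39.3
```

```bash
python3 -c "
from h import *
tq(3)"
```

```text
Tz 0.015 +- 0.030  yaw -75.41 [ 0.088 -0.025 -0.016] F [-2.8 -0.4  6.5] t 14.55
```

Emit:
drive_tool:
  deltas: [0,0,0,1,0.1,0,0,0,2,0.1,0,0,0,3,0.1]

```text
t: 14.85
tool_pos: [433.8, 89.9, 99.0]
eef_rot: [0.995, 0.101, 0.0, 0.0]
wrist_force: [-2.1, 0.4, 6.7]
width: 0.156
grip_force: 39.3
```

```bash
python3 -c "
from h import *
tq(4)"
```

```text
Tz -0.021 +- 0.037  yaw -78.40 [ 0.08   0.014 -0.11  -0.068] F [-2.4  1.3  6.7] t 15.0
```

Emit:
drive_tool:
  deltas: [0,0,0,1,0.1,0,0,0,2,0.1,0,0,0,3,0.1]

```text
t: 15.3
tool_pos: [433.8, 89.9, 99.0]
eef_rot: [0.997, 0.075, 0.0, 0.0]
wrist_force: [-3.0, -0.5, 6.5]
width: 0.157
grip_force: 39.3
```

```bash
python3 -c "
from h import *
tq(4)"
```

```text
Tz -0.028 +- 0.026  yaw -81.40 [ 0.044 -0.003 -0.082 -0.072] F [-2.6  0.5  5.2] t 15.45
```

Emit:
drive_tool:
  deltas: [0,0,0,1,0.1,0,0,0,2,0.1,0,0,0,3,0.1]

```text
t: 15.75
tool_pos: [433.8, 89.9, 99.0]
eef_rot: [0.999, 0.049, 0.0, 0.0]
wrist_force: [-2.2, -0.2, 5.8]
width: 0.156
grip_force: 39.3
```

```bash
python3 -c "
from h import *
tq(4)"
```

```text
Tz -0.010 +- 0.035  yaw -84.40 [ 0.078  0.039 -0.062 -0.094] F [-2.4  0.5  6.3] t 15.9
```

Emit:
drive_tool:
  deltas: [0,0,0,1,0.1,0,0,0,2,0.1,0,0,0,3,0.1]

```text
t: 16.2
tool_pos: [433.9, 89.9, 99.0]
eef_rot: [1.0, 0.023, 0.0, 0.0]
wrist_force: [-2.8, -0.1, 6.8]
width: 0.156
grip_force: 39.3
```

```bash
python3 -c "
from h import *
tq(4)"
```

```text
Tz 0.031 +- 0.032  yaw -87.39 [ 0.121  0.03   0.033 -0.058] F [-3.5  0.4  6.2] t 16.35
```

Emit:
drive_tool:
  deltas: [0,0,0,1,0.1,0,0,0,2,0.1]

```text
t: 16.57
tool_pos: [433.8, 89.9, 99.0]
eef_rot: [1.0, 0.006, 0.0, 0.0]
wrist_force: [-2.5, 0.2, 6.3]
width: 0.16
grip_force: 39.3
```

```bash
python3 -c "
from h import *
tq(5)"
```

```text
Tz 0.061 +- 0.029  yaw -89.38 [ 0.157  0.113  0.052  0.    -0.016] F [-2.6 -1.1  6.2] t 16.7667
```

Emit:
drive_tool:
  deltas: [0,0,0,1,0.1,0,0,0,2,0.1,0,0,0,3,0.1]

```text
t: 17.07
tool_pos: [433.8, 89.9, 99.0]
eef_rot: [1.0, -0.021, 0.0, 0.0]
wrist_force: [-2.7, -0.2, 5.4]
width: 0.158
grip_force: 39.4
```

```bash
python3 -c "
from h import *
tq(5)"
```

```text
Tz 0.135 +- 0.021  yaw -92.37 [0.194 0.192 0.094 0.091 0.103] F [-2.3  0.5  6. ] t 17.2667
```

Emit:
drive_tool:
  deltas: [0,0,0,1,0.1,0,0,0,2,0.1]

```text
t: 17.48
tool_pos: [433.9, 89.9, 99.0]
eef_rot: [0.999, -0.038, 0.0, 0.0]
wrist_force: [-2.2, 0.1, 5.9]
width: 0.154
grip_force: 39.4
```

```bash
python3 -c "
from h import *
tq(6)"
```

```text
Tz 0.143 +- 0.030  yaw -94.35 [0.287 0.195 0.099 0.074 0.098 0.107] F [-3.3  0.5  6.8] t 17.7333
```

The knob is now nipped, at about 0.145 rad past the bite and roughly 0.29 N m while moving. I'll release it and rise.

Emit:
drive_tool:
  deltas: [0,0,0,0,0.2,0,0,0,0,0.3,0,0,0,0,0.4,0,0,0,0,0.45,0,0,0,0,0.45,0,0,-1,0,0.45,0,0,-3,0,0.45,0,0,-5,0,0.45]

```text
t: 18.45
tool_pos: [433.3, 89.6, 149.0]
eef_rot: [0.999, -0.038, -0.001, 0.0]
wrist_force: [-0.1, 0.1, 0.6]
width: 0.454
grip_force: 0.0
```

Emit:
drive_tool:
  deltas: [0,0,-3,0,0.45,0,0,-6,0,0.45,-3,0,-9,0,0.45,-6,0,-11,0,0.45,-9,0,-12,0,0.45,-11,0,-12,0,0.45,-12,0,-12,0,0.45,-12,0,-12,0,0.45]

```text
t: 19.12
tool_pos: [312.9, 98.8, 268.9]
eef_rot: [0.999, -0.038, 0.001, 0.0]
wrist_force: [0.2, 0.1, -0.9]
width: 0.449
grip_force: 0.0
```

```bash
python3 -c "
from h import *
chk();kn()
a,_=bot.get_image('top');b,_=bot.get_image('scene')
f=lambda im,u,v:cv2.resize(im[v:v+48,u:u+48],None,fx=8,fy=8,interpolation=cv2.INTER_CUBIC)
g=lambda im,u,v:cv2.resize(im[v:v+130,u:u+220],(384,227))
cv2.imwrite('pics/k2.png',np.vstack([np.hstack([f(a,200,268),f(b,304,120)])[60:330],np.hstack([g(a,190,145),g(b,120,120)])]))"
```

```text
scene []
top [(35, [265.23, 220.43], [564.9, 15.2], 86.94)]
t 19.2167 tcp [315.1  98.8 268.6] r 294.9 ang 146.37 F [-0.   0.5  0.5] T [-0.057 -0.013  0.025]
to knob (tool mm) [119.1   0.7 170.7] yaw -94.36 t 19.2167 F [-0.02  0.48  0.48] T [-0.057 -0.013  0.025] w 0.4523105960010445 0.0 q7 -2.0442105816202716
```

View pics/k2.png

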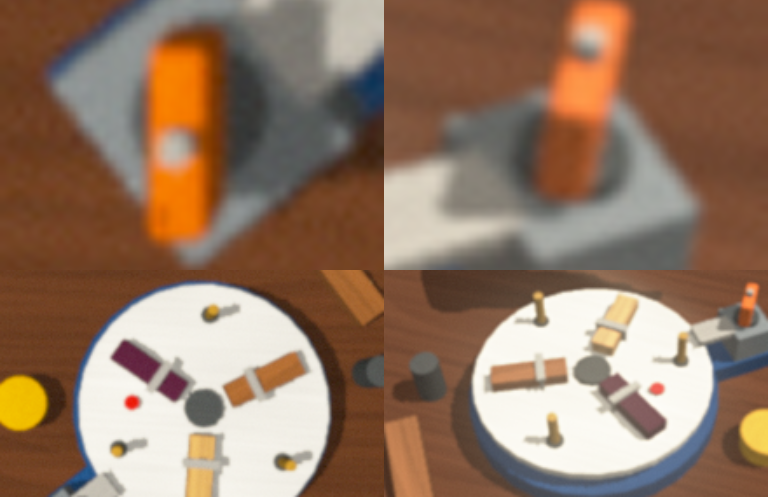

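The bar now points along x, with its top face from (150,45) to (210,238) in the top view. The pin is still at the detent angle and the bystanders haven't moved. I'll quantify the spring-back.

```bash
python3 -c "
from h import *
def ang(im,ox,oy):
    hsv=cv2.cvtColor(im,cv2.COLOR_BGR2HSV);m=((hsv[...,0]<20)&(hsv[...,1]>200)&(hsv[...,2]>200)).astype(np.uint8)
    m=cv2.morphologyEx(m,cv2.MORPH_CLOSE,np.ones((9,9)))
    c=max(cv2.findContours(m,0,1)[0],key=cv2.contourArea)[:,0].astype(float)
    h=cv2.convexHull(np.array([atz('top',ox+(x+.5)/8-.5,oy+(y+.5)/8-.5,110)[:2] for x,y in c],np.float32))
    r=cv2.minAreaRect(h);b=cv2.boxPoints(r);e=[b[1]-b[0],b[2]-b[1]];e=max(e,key=np.linalg.norm)
    mm=cv2.moments(h);pa=np.degrees(.5*np.arctan2(2*mm['mu11'],mm['mu20']-mm['mu02']))
    print('rect',r,'long',np.degrees(np.arctan2(e[1],e[0]))%180,'pca',pa%180)
ang(cv2.imread('pics/k1.png')[:,:384],200,268)
a,_=bot.get_image('top');ang(cv2.resize(a[268:316,200:248],None,fx=8,fy=8,interpolation=cv2.INTER_CUBIC),200,268)
"
```

```text
rect ((439.87530517578125, 98.10530853271484), (20.391740798950195, 12.240694046020508), 53.8162956237793) long 53.816257 pca 60.26709588228292
rect ((444.9006652832031, 90.36251831054688), (18.890953063964844, 11.779840469360352), 1.4539254903793335) long 1.4539332 pca 176.47500001853908
```

```bash
python3 -c "
from h import *
def ang(im,ox,oy):
  hsv=cv2.cvtColor(im,cv2.COLOR_BGR2HSV)
  for V in(200,215,230):
    m=((hsv[...,0]<22)&(hsv[...,1]>190)&(hsv[...,2]>V)).astype(np.uint8)
    c=np.vstack([k for k in cv2.findContours(m,0,1)[0] if cv2.contourArea(k)>800])[:,0].astype(float)
    h=cv2.convexHull(np.array([atz('top',ox+(x+.5)/8-.5,oy+(y+.5)/8-.5,110)[:2] for x,y in c],np.float32))
    r=cv2.minAreaRect(h);b=cv2.boxPoints(r);e=max([b[1]-b[0],b[2]-b[1]],key=np.linalg.norm)
    mm=cv2.moments(h);pa=np.degrees(.5*np.arctan2(2*mm['mu11'],mm['mu20']-mm['mu02']))
    print(V,np.round(r[1],1),'long %.1f'%(np.degrees(np.arctan2(e[1],e[0]))%180),'pca %.1f'%(pa%180))
ang(cv2.imread('pics/k1.png')[:,:384],200,268)
for k in range(3):
  a,_=bot.get_image('top');ang(cv2.resize(a[268:316,200:248],None,fx=8,fy=8,interpolation=cv2.INTER_CUBIC),200,268)
"
```

```text
200 [41.7 12.4] long 53.8 pca 53.7
215 [41.7 12. ] long 54.1 pca 53.7
230 [41.7 11.5] long 54.1 pca 53.6
200 [42.1 11.8] long 1.0 pca 1.1
215 [41.  10.9] long 1.0 pca 1.3
230 [39.5  9.6] long 1.0 pca 2.0
200 [42.1 11.8] long 1.0 pca 1.1
215 [41.  11.1] long 1.5 pca 1.6
230 [39.5  9.5] long 1.5 pca 2.0
200 [42.1 11.8] long 1.0 pca 1.1
215 [41.  11.1] long 1.5 pca 1.5
230 [39.2  9.7] long 1.6 pca 2.1
```

```bash
python3 -c "
from bench import bot
print(bot.sign_off())"
```

```text
the job is handed in; nothing more can be done
None
```

I handed the job in. The plate was pushed about 0.39 rad clockwise into the next detent with the pin dropped. The knob was then nipped to about 0.15 rad past the bite and sprang back an estimated 0.1 rad on release, so it rests at roughly 0.05 rad, under the 0.07 nipped-up figure if that is judged at rest. The arm is clear, and the tin, block and slug look unmoved.

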